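Hold the guide rod through both bushings of the probe stand

ROBOT

A 7-joint arm with a two-finger parallel gripper is mounted at the origin on the work surface. World frame = base frame: x ahead of the robot, y to its left, z up, the work surface at z = 0. Lengths are in m, angles in rad, forces in N, time in s.
With the tool pointing down it reaches from about 0.4 to 0.85 m from the base axis. Payload 10.4 kg.
Tool frame: the origin (TCP) lies between the finger pads; the fingertips stand ahead of it and the grasp point (between the pads) lies 6 mm ahead of it (finger_overhang is the z of the fingertips in the tool frame, in m); z points along the fingers, y is the direction in which the jaws open and shut (so a half turn about z gives the same grasp; the last joint's range is limited). The gripper opens to 85 mm and grips with 20 to 120 N. Pads are 22 mm wide; open, the fingers measure 114 mm over their backs; the gripper's body (76 mm by 85 mm) begins 54 mm behind the grasp point. The pads swing forward as they close: fully open they stand 13 mm farther back than shut.
Start: joints at [-1.289, 0.332, -0.065, 1.46, 0.022, 1.35, -0.088], TCP at [0.188, 0.596, 0.231] pointing down, gripper open.
Joint ranges: [-2.6, 2.6], [-0.5, 2.12], [-1.47, 1.34], [0.16, 2.42], [-1.27, 4.41], [0.06, 2.06], [-2.6, 2.6]. Speed limits (rad/s): [2.22, 2.22, 2.79, 2.79, 3.14, 3.14, 3.14].

INTERFACE

Orientations are given as a unit quaternion [x, y, z, w].
In Python, from workcell import * gives the robot as it stands.
- The arm moves only by the shell command python3 -m creep 'ROWS' [FORCE]. ROWS is JSON, a list of rows, each a list of 7 numbers: the turn, a rotation vector about the tool's x, y, z in rad, then the shift along the tool's x, y, z in mm, then the closure in counts, from 0 (fully open) to 255 (shut). In form: [[wx, wy, wz, dx, dy, dz, claw], ...]. A call has 1 to 8 rows; each row shifts and turns the commanded pose from where the row before left it, along the tool's axes as they then stand; what a row does not reach is not made up. A row lasts 1/10 s, in which the tool goes at most 50 mm and 8.59 degrees, less where a joint would pass 70% of its speed; a pose out of reach is approached as far as the arm can. A call is refused whole if a number of a shift passes 50 or a number of a turn 0.15, either way. A call with a gripper value outside its range is refused whole. The fingers move at their own pace and stop on an object; FORCE is the grip in N (left out, the last holds). Time passes only in rows, so rows that do not move let the fingers close. It gives the time, the measured TCP pose, the force and the opening at its end, in the units of the state.
- get_obs(): the state, without advancing time (a new reading comes with each control period).
- camera(name): name is "scene" or "side" or "wrist"; returns (picture, depth): 480x640x3 uint8, blue, green, red; 480x640 float32, m along the optical axis (not along the pixel's ray), 0 where there is no reading.
- camera_model(name): a dict with "camera_matrix" (3x3 intrinsics, pixels), "k1" (the pictures are not rectified: a ray, as slopes to the right and down, at radius r is drawn at 1 + k1 r^2 times it, then the intrinsics apply), "R" (3x3) and "t" (3): a world point X has camera coordinates R X + t; the wrist camera has in their place "mount" (4x4, takes a point from camera to tool coordinates, whose origin is the TCP and whose axes are the flange's). Camera axes: x right, y down, z forward; pixel columns grow to the right and rows downward; lengths in m; the calibration is good to about 2 mm. A picture is of the moment at which its call begins: read the wrist's pose just before it. camera_model takes no time and is no camera call.
- hand_in(): hands the job in, once; it reports no verdict.
The state is a dict: "clock": time; "joint_pos": joint angles; "joint_velocities": joint speeds; "tau": joint torques, N m; "position": TCP position; "ee_rot": TCP orientation; "ft_force": force on the tool from outside, world axes, zero at the start; "torque": the same for the moment, N m; "grip_width": opening from 0.0 (shut) to 1.0 (fully open).
Only numpy, scipy, OpenCV 4.12 (cv2) and the standard library are available. Lean on these libraries where they do the work, as an engineer would, in place of code of your own. Each camera call takes 0.05 s, during which the arm holds its last target.

TASK

Pull the longer of the two steel rods (the one whose head stands higher) out of the rack and thread it, tip down, through the upper and then the lower brass bushing of the probe stand. Finish while holding it by its head with the tip showing about 15 mm below the lower bushing, clear of the base plate and hanging from the gripper, not jammed sideways, so that a colleague can slip the retaining clip on. Leave the short pin in the rack and the breadboard, meter and screwdriver where they are.

Things in the scene. Friction and masses are not known exactly. Their poses are not given: they have to be found in the camera images.
- guide_rod: loose long steel rod, about 130 g: shaft 10 mm across, 111 mm long, foot tapering to 6 mm over the last 4 mm, dark clip groove 8 mm above the tip; on top a ribbed round head 16 mm across, 40 mm tall. Origin at the lower tip, z along the rod to the head. Starts upright in either rack hole (which varies), tip 8 mm, head 119 to 159 mm above the work surface
- rod_head (a point): the middle of the guide rod's head, on its axis, 131 mm above its tip
- short_pin: a pin of the same make with a shaft of only 70 mm under the same 16 mm by 40 mm head, standing in the other hole of the rack (head 78 to 118 mm above the work surface); to be left there. Origin at its lower tip, z upwards
- rack: plain light wooden block, fixed, 50 mm (x) by 140 mm (y) by 46 mm tall, with two vertical blind holes 11 mm in diameter and 38 mm deep at y = -40 and y = +40 mm in its own frame. Origin at the centre of its underside on the work surface
- stand: fixed probe stand: base plate 100 (x) by 135 (y) by 12 mm; column 36 by 22 mm at y = +66 mm, 122 mm tall, with two arms ending in square brass bushings 32 by 32 by 14 mm, one above the other on one vertical axis, bore 12 mm with a 2 mm chamfer at the mouth. Upper one 105-119 mm, lower 45-59 mm above the work surface. Origin on the work surface on the bore axis, z up
- upper_mouth (a point): the middle of the upper bushing's top mouth, on the bore axis, 119 mm above the work surface
- lower_exit (a point): the middle of the lower bushing's underside, on the bore axis, 45 mm above the work surface
- breadboard: white plastic breadboard, loose, 165 mm (x) by 55 mm (y) by 9 mm, lying between rack and stand (small wires and a chip up to 17 mm); origin at the centre of its underside; not to be disturbed
- meter: handheld meter lying on its back, loose, 80 mm (x) by 150 mm (y) by 34 mm (dial up to 43 mm); origin at the centre of its underside; not to be disturbed
- screwdriver: screwdriver lying on the paper, loose, 180 mm long along its own x, less than 40 mm high; not to be disturbed
Mind the look-alikes: they are no part of the job. Leave any pink look-alike of the guide_rod alone.

How it is judged:
On the way, in this order (a step that is already met when the one before it is completed fails the run):
1. the guide rod is held by the fingers, drawn wholly out of the rack (height (world z) of guide_rod above 0.052 m and contact force between the fingers and guide_rod above 1 N), for 0.1 s.
2. the guide rod's tip has entered the upper bushing (z of guide_rod in the frame of upper_mouth between -0.074 and -0.004 m and horizontal distance between guide_rod and upper_mouth below 0.005 m and contact force between the fingers and guide_rod above 1 N), for 0.05 s.
At the end, for the whole second after the job is handed in: Guide rod gripped and at rest, upright within 0.06 rad, through both bushings: tip 6-30 mm below the lower one, within 5 mm of the axis (head 8 mm), pressing on the stand under 15 N; short pin moved under 20 mm, breadboard, meter, screwdriver under 30 mm (z of guide_rod in the frame of lower_exit between -0.03 and -0.006 m and horizontal distance between guide_rod and lower_exit below 0.005 m and horizontal distance between rod_head and upper_mouth below 0.008 m and angle between guide_rod's own z axis and vertical below 0.06 rad and linear speed of guide_rod below 0.01 m/s and contact force between the fingers and guide_rod above 1 N and contact force between guide_rod and stand below 15 N and distance of each of breadboard, meter, screwdriver from where it was at the start of the episode below 0.03 m and distance of short_pin from where it was at the start of the episode below 0.02 m); the arm keeps its last pose, push and grip.
It fails at once if the short pin is pulled up or shifted by more than 20 mm (distance of short_pin from where it was at the start of the episode above 0.02 m).
It fails at once if the breadboard, meter or screwdriver is shifted by more than 30 mm (distance of any of breadboard, meter, screwdriver from where it was at the start of the episode above 0.03 m).
It also fails if it takes over 48 s, if anything falls off the work surface, if the arm or the gripper's body presses on something with over 40 N, if the wrist force passes 120 N, or if a joint passes its speed limit or range.

## Working session

There is one attempt and no reset: what is moved stays moved. The work goes in short steps, Python scripts to look and compute and a shell command to move; the robot and the scene stay as the last step left them, time stands still between calls to the robot, and variables do not carry over. Pictures are saved under pics/ and viewed, and the job is handed in when it is done.

```bash
mkdir -p pics; ls
python3 - <<'E'
from workcell import *
import cv2,numpy as np
o=get_obs(); print(o)
for n in("scene","side","wrist"):
    p,d=camera(n); cv2.imwrite(f"pics/{n}0.png",p); np.save(f"pics/{n}0.npy",d)
    print(n,camera_model(n))
E
```

```text
pics
{'clock': 0.0, 'joint_pos': array([-1.28859986,  0.33288508, -0.06474097,  1.46096502,  0.02159992,
        1.34990944, -0.08850859]), 'joint_velocities': array([ 1.10049630e-03,  2.16759314e-03,  3.74984523e-04, -4.12529972e-04,
        4.53880096e-05,  5.88620158e-04, -1.07897663e-03]), 'tau': array([ 5.48429780e-04, -6.25458527e+01,  4.91993478e-02, -3.91593289e+01,
        1.60228007e-02,  1.00269145e-02, -2.17967460e-05]), 'position': array([0.18742705, 0.59582418, 0.22999648]), 'ee_rot': array([ 1.51783460e-01,  9.88413497e-01, -7.30739757e-04, -8.39145126e-05]), 'ft_force': array([ 0.50312253, -1.21037693, -0.28076831]), 'torque': array([-0.03371864,  0.03220103, -0.0262251 ]), 'grip_width': 0.9969850216005222}
scene {'camera_matrix': array([[518.60186163,   0.        , 318.21082705],
       [  0.        , 518.60186163, 247.40907276],
       [  0.        ,   0.        ,   1.        ]]), 'k1': -0.025593362013451394, 'R': array([[ 0.22362036,  0.97463739,  0.00871154],
       [ 0.68696213, -0.1512632 , -0.71077597],
       [-0.6914311 ,  0.16492848, -0.70336451]]), 't': arr
[... 308 characters left out ...]
  [-0.19200304,  0.61561437, -0.76429954],
       [ 0.26067176, -0.71882426, -0.64447026]]), 't': array([0.62236881, 0.18019679, 0.81755503])}
wrist {'camera_matrix': array([[355.83569869,   0.        , 313.69575843],
       [  0.        , 355.83569869, 244.75971958],
       [  0.        ,   0.        ,   1.        ]]), 'k1': -0.01085202074924543, 'mount': array([[-4.21096430e-04, -9.51648435e-01, -3.07188997e-01,
         7.84323467e-02],
       [ 9.99999847e-01, -5.10781558e-04,  2.11557396e-04,
         6.64312580e-05],
       [-3.58234739e-04, -3.07188861e-01,  9.51648504e-01,
        -1.42384985e-01],
       [ 0.00000000e+00,  0.00000000e+00,  0.00000000e+00,
         1.00000000e+00]])}
```

View pics/scene0.png

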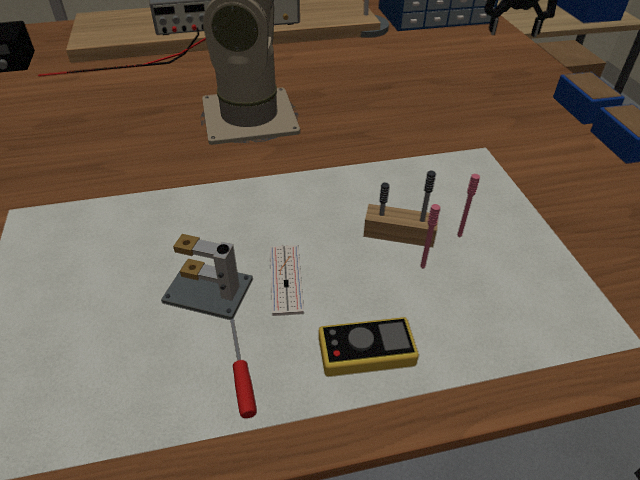

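View pics/side0.png

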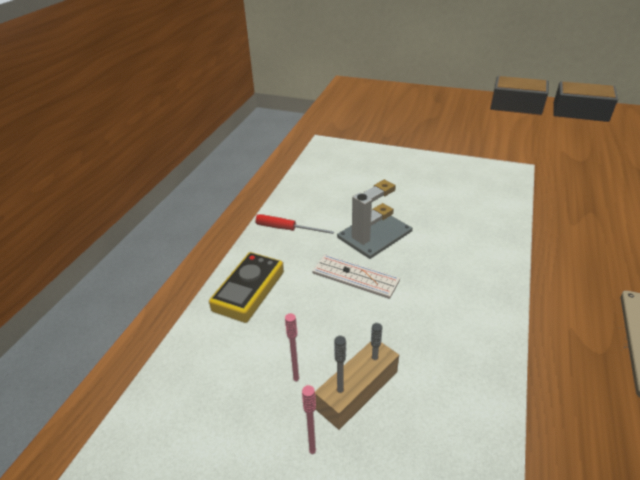

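View pics/wrist0.png

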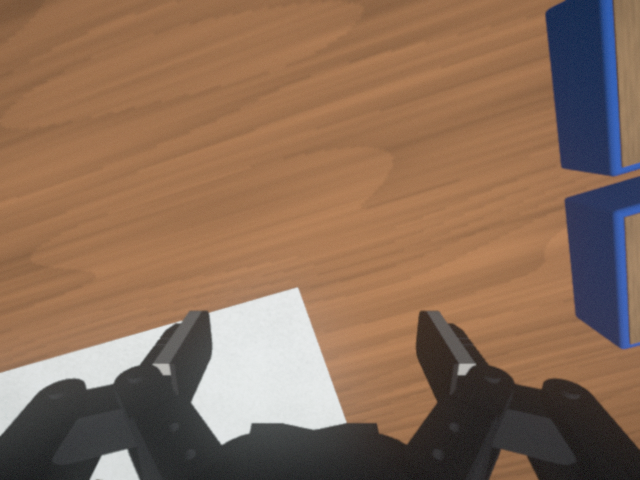

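```bash
cat > h.py <<'E'
from workcell import *
import cv2,numpy as np
M={n:camera_model(n) for n in("scene","side","wrist")}
def ray(n,uv,R=None,t=None):
    m=M[n]; q=cv2.undistortPoints(np.array([[uv]],float),m["camera_matrix"],np.array([m["k1"],0,0,0.]))[0,0]
    d=np.array([q[0],q[1],1.])
    if n!="wrist": return -m["R"].T@m["t"], m["R"].T@d
    return R@(m["mount"][:3,3])+t, R@m["mount"][:3,:3]@d
def plane(n,uv,z,R=None,t=None):
    c,d=ray(n,uv,R,t); return c+d*(z-c[2])/d[2]
def proj(n,X,R=None,t=None):
    m=M[n]
    if n=="wrist":
        Xc=m["mount"][:3,:3].T@(R.T@(np.array(X)-t)-m["mount"][:3,3]); 
    else: Xc=m["R"]@np.array(X)+m["t"]
    return cv2.projectPoints(Xc.reshape(1,1,3),np.zeros(3),np.zeros(3),m["camera_matrix"],np.array([m["k1"],0,0,0.]))[0].ravel()
def tri(a,b):
    (c1,d1),(c2,d2)=a,b
    s=np.linalg.lstsq(np.c_[d1,-d2],c2-c1,rcond=None)[0]
    return (c1+d1*s[0]+c2+d2*s[1])/2, np.linalg.norm(c1+d1*s[0]-c2-d2*s[1])
def crop(p,u,v,w,h,k,name):
    c=p[v:v+h,u:u+w]; cv2.imwrite(name,cv2.resize(c,None,fx=k,fy=k,interpolation=cv2.INTER_CUBIC))
E
python3 - <<'E'
from h import *
a=cv2.imread("pics/scene0.png");b=cv2.imread("pics/side0.png")
crop(a,350,150,150,130,5,"pics/c1.png");crop(a,155,225,110,95,7,"pics/c2.png")
crop(b,270,300,150,160,3.7,"pics/c3.png");crop(b,320,170,110,90,7,"pics/c4.png")
E
```

```text
(no output)
```

View pics/c1.png

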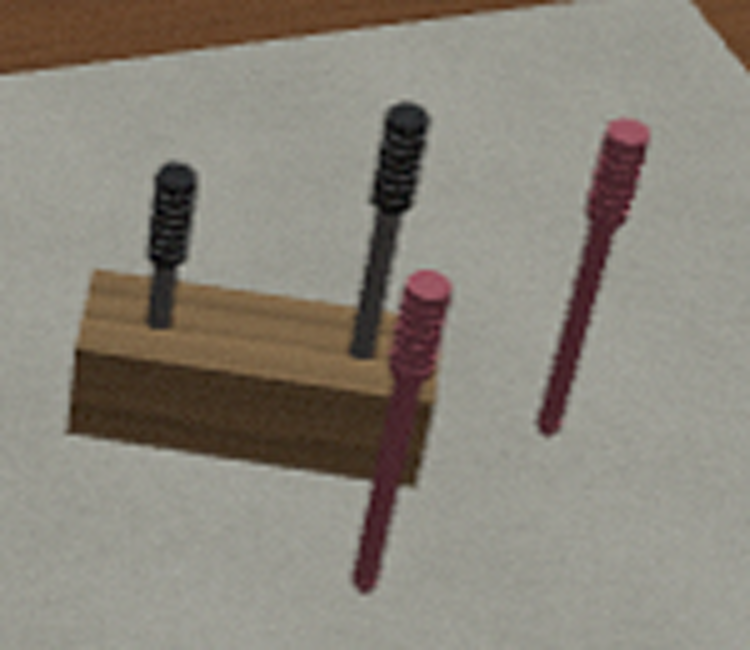

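View pics/c2.png

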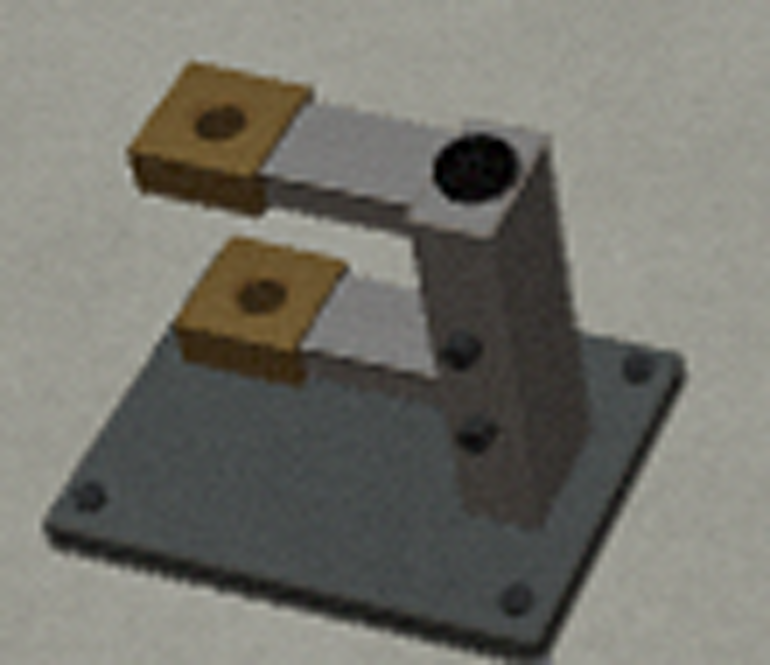

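View pics/c3.png

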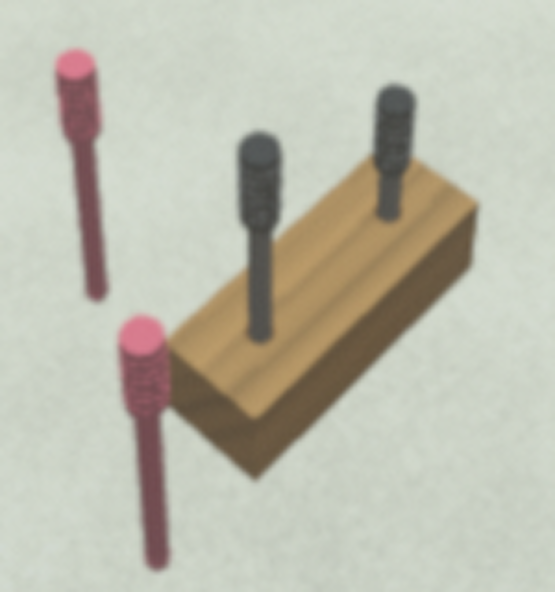

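View pics/c4.png

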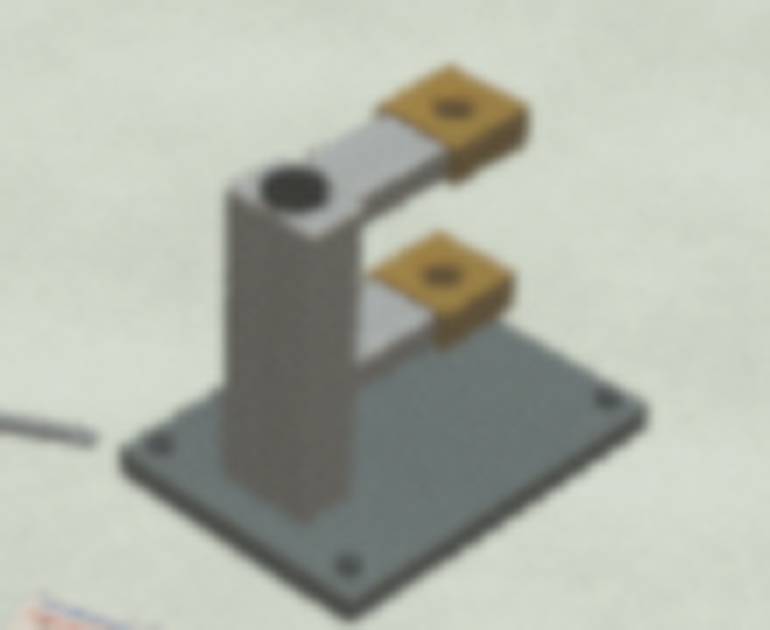

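Run:
```python
from h import *
np.set_printoptions(precision=4,suppress=True)
def s1(x,y,k,u,v): return ((x+.5)/k-.5+u,(y+.5)/k-.5+v)
T={"long":(s1(407,117,5,350,150),s1(260,148,3.7,270,300),.159),
"short":(s1(177,177,5,350,150),s1(397,99,3.7,270,300),.118),
"pinkA":(s1(428,286,5,350,150),s1(76,64,3.7,270,300),.151),
"pinkB":(s1(628,132,5,350,150),s1(143,335,3.7,270,300),.151),
"longfoot":(s1(364,353,5,350,150),s1(260,337,3.7,270,300),.046),
"shortfoot":(s1(160,325,5,350,150),s1(388,215,3.7,270,300),.046),
"up":(s1(221,124,7,155,225),s1(453,108,7,320,170),.119),
"lo":(s1(262,296,7,155,225),s1(441,275,7,320,170),.059),
"coltop":(s1(475,168,7,155,225),s1(295,188,7,320,170),.122)}
for k,(a,b,z) in T.items():
    X,e=tri(ray("scene",a),ray("side",b)); print(k,X,round(e,4),plane("scene",a,z)[:2],plane("side",b,z)[:2])
```

```text
long [0.5373 0.2722 0.1583] 0.0009 [0.5377 0.2716] [0.5374 0.2732]
short [0.5031 0.2002 0.1171] 0.0002 [0.504  0.1998] [0.503  0.2011]
pinkA [0.6187 0.2486 0.1503] 0.0008 [0.6191 0.248 ] [0.6187 0.2496]
pinkB [0.5529 0.3532 0.1505] 0.0005 [0.5533 0.3527] [0.553  0.3538]
longfoot [0.537  0.274  0.0438] 0.0008 [0.5388 0.2725] [0.5368 0.2758]
shortfoot [0.5034 0.2008 0.0435] 0.0002 [0.5059 0.1996] [0.5031 0.2027]
up [ 0.5809 -0.1712  0.1179] 0.0007 [ 0.5817 -0.1713] [ 0.5807 -0.169 ]
lo [ 0.5809 -0.171   0.058 ] 0.0011 [ 0.5812 -0.1713] [ 0.5808 -0.1689]
coltop [ 0.6126 -0.1135  0.1214] 0.0014 [ 0.6125 -0.1139] [ 0.6127 -0.1116]
```

```bash
python3 -c "
import workcell;print([n for n in dir(workcell) if n[0]!='_'], getattr(workcell,'finger_overhang',None))"
python3 -m creep '[[0,0,0.145,0,0,0,0],[0,0,0.145,0,0,0,0],[0,0,0.145,0,0,0,0],[0,0,0.145,0,0,0,0],[0,0,0.145,0,0,0,0],[0,0,0,0,0,0,0]]'
cat >> h.py <<'E'
from scipy.spatial.transform import Rotation as Ro
def pose():
    o=get_obs(); return Ro.from_quat(o["ee_rot"]).as_matrix(),np.array(o["position"]),o
def go(target):
    R,t,o=pose(); print("clk",o["clock"],"pos",t.round(4),"f",o["ft_force"].round(1),"w",round(o["grip_width"],3))
    print("tool x",R[:,0].round(3),"y",R[:,1].round(3),"z",R[:,2].round(4)); d=R.T@(np.array(target)-t)*1000
    print("tool shift mm",d.round(1)); return d
E
python3 - <<'E'
from h import *
go([.537,.2725,.231])
E
```

```text
['MotionError', 'camera', 'camera_model', 'finger_overhang', 'get_obs', 'hand_in'] 0.025
clock: 0.75
position: [0.1875, 0.5961, 0.2305]
ee_rot: [0.493, 0.87, -0.0, 0.0]
ft_force: [0.3, 0.5, 0.1]
grip_width: 1.003
clk 0.75 pos [0.1875 0.5961 0.2305] f [0.3 0.5 0.1] w 1.003
tool x [-0.513  0.858 -0.   ] y [ 0.858  0.513 -0.   ] z [-0.e+00 -5.e-04 -1.e+00]
tool shift mm [-4.570e+02  1.341e+02 -3.000e-01]
```

```bash
python3 -m creep '[[0,0,0,-20,5,0,0],[0,0,0,-30,9,0,0],[0,0,0,-30,9,0,0],[0,0,0,-30,9,0,0],[0,0,0,-30,9,0,0],[0,0,0,-30,9,0,0],[0,0,0,-30,9,0,0],[0,0,0,-30,9,0,0]]'
python3 -m creep '[[0,0,0,-30,9,0,0],[0,0,0,-30,9,0,0],[0,0,0,-30,9,0,0],[0,0,0,-30,9,0,0],[0,0,0,-30,9,0,0],[0,0,0,-30,8,0,0],[0,0,0,-20,5,0,0],[0,0,0,0,0,0,0]]'
python3 - <<'E'
from h import *
go([.537,.2725,.231])
R,t,o=pose(); p,d=camera("wrist"); cv2.imwrite("pics/w1.png",p)
print(proj("wrist",[.537,.2725,.159],R,t))
E
```

```text
clock: 1.55
position: [0.3651, 0.4331, 0.2308]
ee_rot: [0.49, 0.872, 0.0, 0.0]
ft_force: [-0.2, 0.8, -0.0]
grip_width: 1.001
clock: 2.35
position: [0.5192, 0.2892, 0.2306]
ee_rot: [0.493, 0.87, -0.0, 0.001]
ft_force: [-0.4, 0.3, -0.8]
grip_width: 1.0
clk 2.35 pos [0.5192 0.2892 0.2306] f [-0.4  0.3 -0.8] w 1.0
tool x [-0.515  0.857 -0.002] y [ 0.857  0.515 -0.   ] z [ 7.0e-04 -1.5e-03 -1.0e+00]
tool shift mm [-23.4   6.7  -0.3]
[323.43917234 292.05671675]
```

View pics/w1.png

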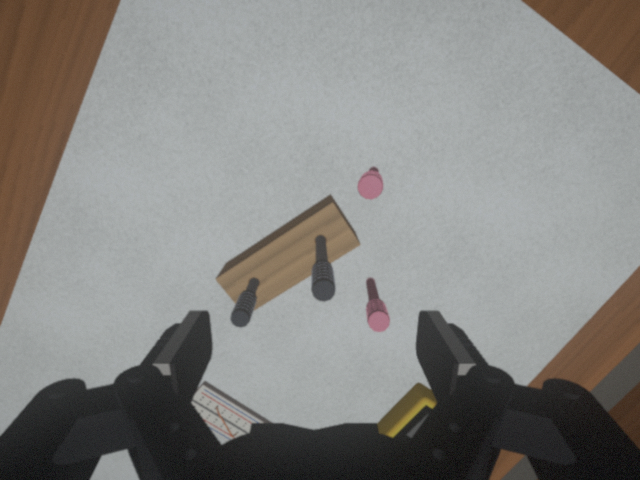

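Candidates in the scene picture: dark heads at (431,173), whose top measures z = 0.158, and (385,185), at z = 0.117. There are also pink look-alikes at (436,207) and (476,176). The enlarged crop confirms that the dark one at (431,173) is the long rod. In the wrist view its head is at (323,290), against (323,292) predicted.

```bash
python3 -m creep '[[0,0,0,-14,4,0,0],[0,0,0,-10,2.5,0,0],[0,0,0,0,0,20,0],[0,0,0,0,0,20,0],[0,0,0,0,0,20,0],[0,0,0,0,0,15,0],[0,0,0,0,0,10,0],[0,0,0,0,0,0,0]]'
python3 - <<'E'
from h import *
go([.537,.2728,.145])
R,t,o=pose(); p,d=camera("wrist"); cv2.imwrite("pics/w2.png",p)
print(proj("wrist",[.537,.2725,.159],R,t))
p,d=camera("scene"); crop(p,350,110,160,140,4,"pics/s2.png")
E
```

```text
clock: 3.2
position: [0.5345, 0.275, 0.1446]
ee_rot: [0.492, 0.87, -0.001, -0.0]
ft_force: [-0.3, 0.3, -0.4]
grip_width: 0.995
clk 3.2 pos [0.5345 0.275  0.1446] f [-0.3  0.3 -0.4] w 0.995
tool x [-0.515  0.857 -0.   ] y [ 0.857  0.515 -0.002] z [-0.0016 -0.0011 -1.    ]
tool shift mm [-3.2  1.1 -0.4]
[315.19945919 338.47476428]
```

View pics/w2.png

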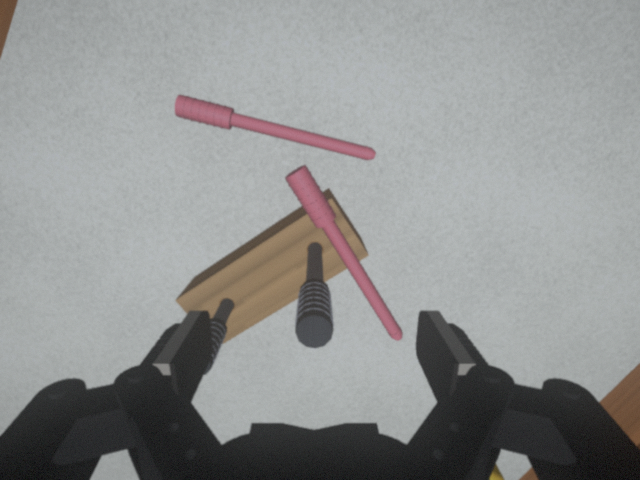

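View pics/s2.png

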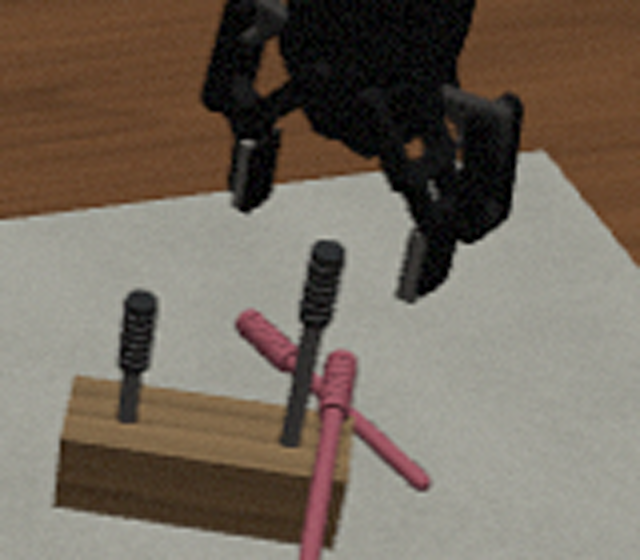

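Run:
```python
from h import *
go([.537,.2728,.145])
R,t,o=pose(); p,d=camera("wrist"); cv2.imwrite("pics/w3.png",p)
print("depth",d[325:342:4,314], d[320:324,190:200].mean())
m=M["wrist"];X=np.array([.537,.2725,.159]);print(m["mount"][:3,:3].T@(R.T@(X-t)-m["mount"][:3,3]))
for y in(-.0425,.0425):
  P=t+R@np.array([0,y,.012]);print(proj("scene",P),proj("wrist",P,R,t),P)
p,d=camera("scene"); crop(p,350,110,160,140,4,"pics/s3.png")
p,d=camera("side"); crop(p,230,250,200,200,3,"pics/d3.png")
```

```text
clk 3.3 pos [0.5353 0.2754 0.1464] f [0.4 0.5 0.4] w 0.999
tool x [-0.515  0.857  0.   ] y [0.857 0.515 0.001] z [ 6.e-04  4.e-04 -1.e+00]
tool shift mm [-3.1  0.1  1.4]
depth [0.14941601 0.14821337 0.14934193 0.15076108 0.14977372] 0.13210416
[-0.00029447  0.03815817  0.14869051]
[412.21698752 172.69573308] [224.80710259 301.68609334] [0.4988611  0.25354831 0.13437957]
[449.30700101 193.38834894] [401.46685972 301.6083447 ] [0.5717147  0.29733586 0.13444158]
```

View pics/s3.png

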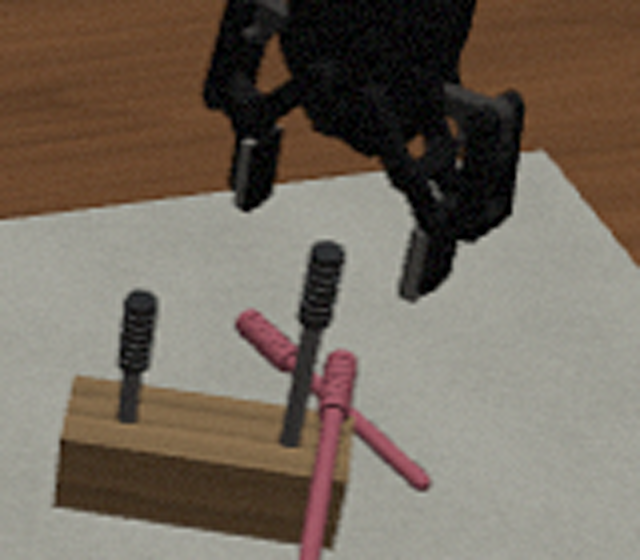

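View pics/d3.png

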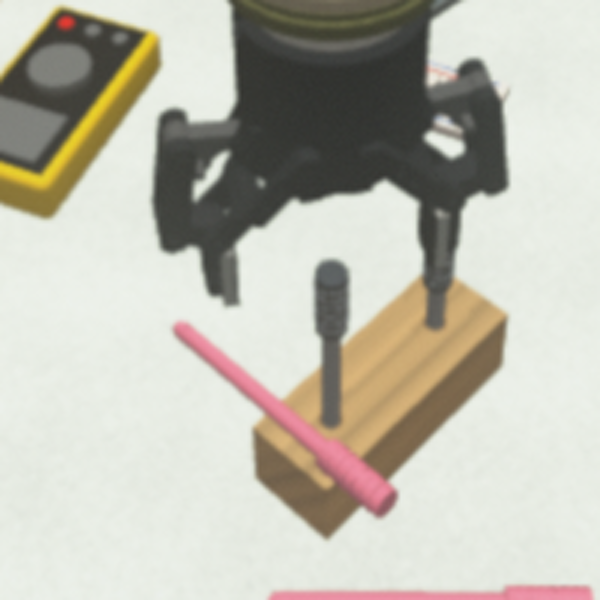

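Run:
```python
from h import *
a=(408/4+350,297/4+110); b=(230/3+230,303/3+250); print(tri(ray("scene",a),ray("side",b)))
a=(244/4+350,208/4+110); b=(440/3+230,285/3+250); print(tri(ray("scene",a),ray("side",b)))
# rod top
a=(327/4+350-.4,250/4+110-.4); b=(331/3+230-.3,272/3+250-.3); print(tri(ray("scene",a),ray("side",b)))
R,t,o=pose(); print(plane("wrist",(314,333),.159,R,t),t)
```

```text
(array([0.57331121, 0.29949298, 0.15467024]), np.float64(0.003792213233161569))
(array([0.48852902, 0.25559217, 0.14879203]), np.float64(0.006542230012112207))
(array([0.53634736, 0.2735243 , 0.1590793 ]), np.float64(0.0018023591266382109))
[0.53687583 0.27385146 0.159     ] [0.53542506 0.27554377 0.14678728]
```

View pics/w3.png

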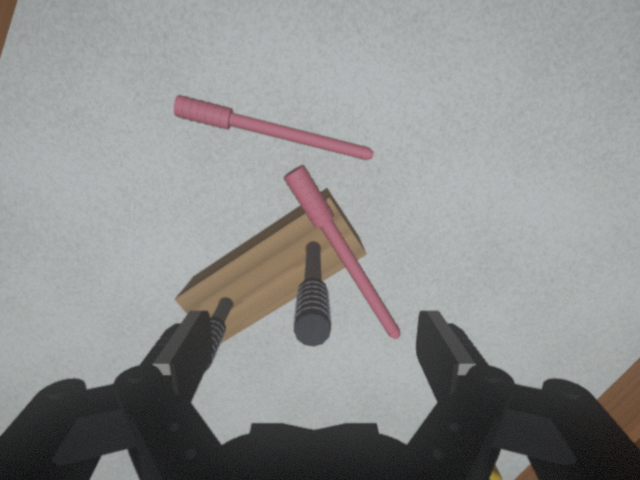

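Run:
```python
from h import *
p,d=camera("wrist")
for uv in[(200,314),(206,316),(208,335),(424,316),(430,314),(424,340),(313,330)]:
    z=d[uv[1],uv[0]]; c,r=ray("wrist",uv,np.eye(3),np.zeros(3)); print(uv,z,(c+r*z).round(4))
go([.5367,.2735,.145])
```

```text
(200, 314) 0.13753311 [ 0.0108 -0.0437 -0.0197]
(206, 316) 0.14040267 [ 0.0087 -0.0423 -0.0174]
(208, 335) 0.14353228 [-0.0002 -0.0424 -0.017 ]
(424, 316) 0.13749957 [ 0.0101  0.043  -0.02  ]
(430, 314) 0.13751258 [ 0.0108  0.0453 -0.0197]
(424, 340) 0.13705698 [ 0.0015  0.0428 -0.0232]
(313, 330) 0.14898525 [-0.0012 -0.     -0.0116]
clk 3.5 pos [0.5354 0.2755 0.1467] f [-0.4  0.1 -0.9] w 1.0
tool x [-0.515  0.857  0.   ] y [0.857 0.515 0.001] z [ 1.1e-03  9.0e-04 -1.0e+00]
tool shift mm [-2.4  0.1  1.7]
```

```bash
python3 -m creep '[[0,0,0,-2,0,0,150],[0,0,0,0,0,0,150],[0,0,0,0,0,0,150],[0,0,0,0,0,0,150]]' 30
python3 - <<'E'
from h import *
R,t,o=pose();print(o["grip_width"],t)
p,d=camera("wrist"); cv2.imwrite("pics/w4.png",p);np.save("pics/w4.npy",d)
p,d=camera("scene"); crop(p,350,110,160,140,4,"pics/s4.png")
E
```

```text
clock: 3.9
position: [0.536, 0.2736, 0.1458]
ee_rot: [0.492, 0.87, 0.0, -0.0]
ft_force: [-0.3, -0.5, 0.3]
grip_width: 0.41
0.41045631957243245 [0.53596693 0.27356487 0.14583987]
```

View pics/w4.png

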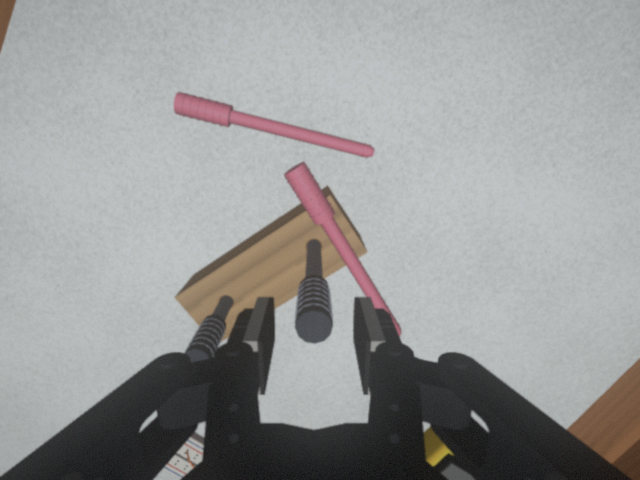

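View pics/s4.png

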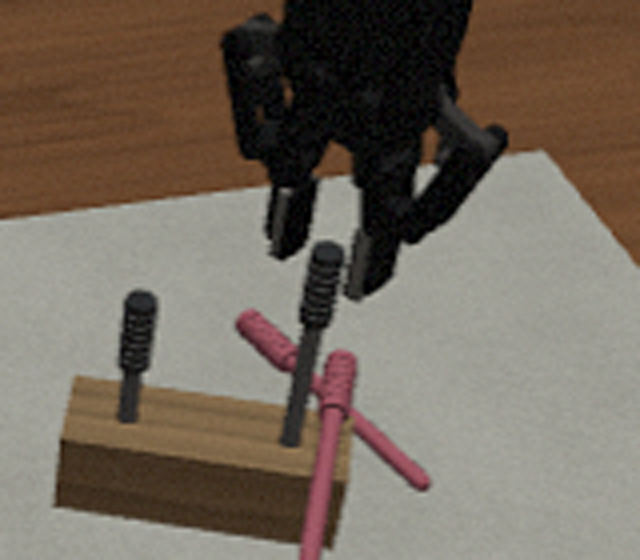

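The fingertips sit higher than the documented overhang suggests. They are about 14 mm below the head top, so I lower 15 mm before closing.

```bash
python3 -m creep '[[0,0,0,0,0,8,150],[0,0,0,0,0,7,150],[0,0,0,0,0,0,150]]' 30
python3 - <<'E'
from h import *
go([.5367,.2735,.13])
p,d=camera("wrist"); cv2.imwrite("pics/w5.png",p)
p,d=camera("scene"); crop(p,350,110,160,140,4,"pics/s5.png")
E
```

```text
clock: 4.3
position: [0.5352, 0.2732, 0.1291]
ee_rot: [0.492, 0.87, -0.001, -0.001]
ft_force: [0.0, -0.4, -0.1]
grip_width: 0.409
clk 4.3 pos [0.5352 0.2732 0.1291] f [ 0.  -0.4 -0.1] w 0.409
tool x [-0.515  0.857 -0.   ] y [ 0.857  0.515 -0.002] z [-0.002  -0.0013 -1.    ]
tool shift mm [-0.5  1.5 -0.9]
```

View pics/w5.png

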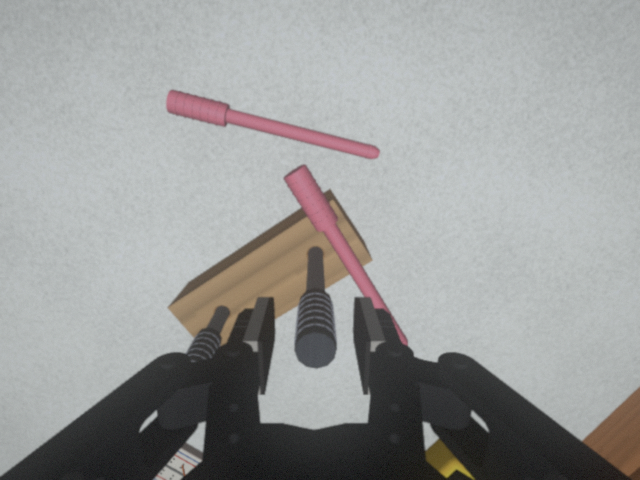

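View pics/s5.png

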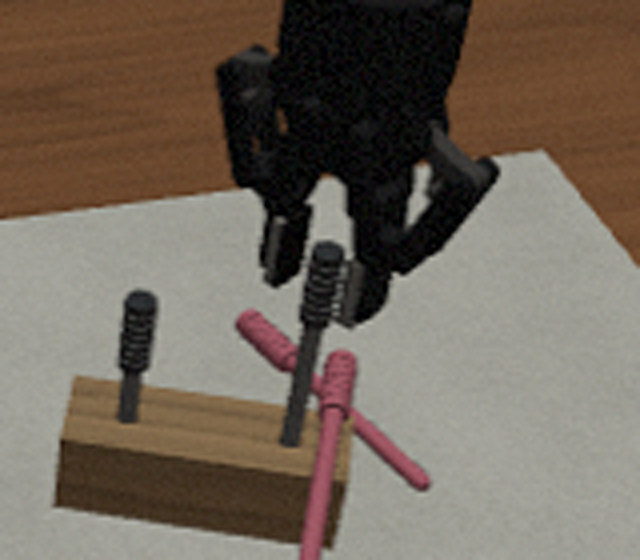

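```bash
python3 -m creep '[[0,0,0,0,0,0,255],[0,0,0,0,0,0,255],[0,0,0,0,0,0,255],[0,0,0,0,0,0,255],[0,0,0,0,0,0,255]]' 50
python3 - <<'E'
from h import *
go([.5367,.2735,.13])
p,d=camera("wrist"); cv2.imwrite("pics/w6.png",p)
p,d=camera("scene"); crop(p,350,110,160,140,4,"pics/s6.png")
E
```

```text
clock: 4.9
position: [0.5361, 0.2737, 0.1311]
ee_rot: [0.492, 0.87, 0.0, 0.0]
ft_force: [0.3, -0.7, 2.7]
grip_width: 0.156
clk 4.9 pos [0.5361 0.2737 0.1311] f [ 0.3 -0.7  2.7] w 0.156
tool x [-0.515  0.857  0.   ] y [0.857 0.515 0.001] z [ 4.e-04  4.e-04 -1.e+00]
tool shift mm [-0.4  0.4  1.1]
```

View pics/s6.png

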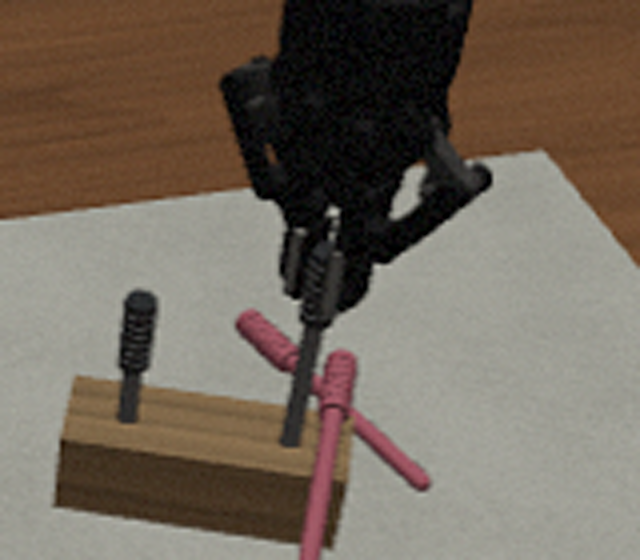

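View pics/w6.png

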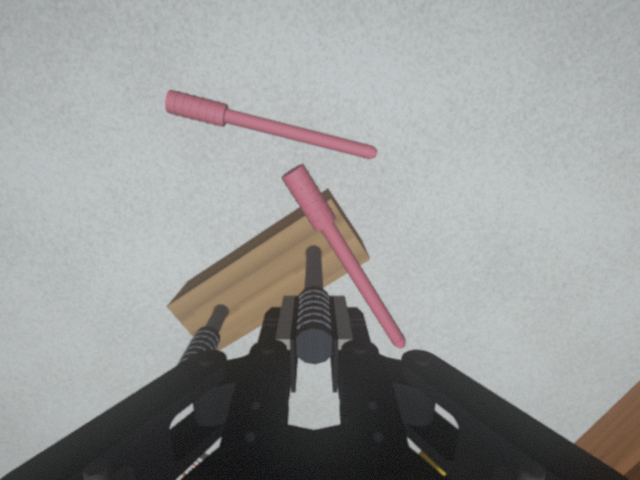

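```bash
python3 -m creep '[[0,0,0,0,0,-8,255],[0,0,0,0,0,-12,255],[0,0,0,0,0,-15,255],[0,0,0,0,0,-15,255],[0,0,0,0,0,-20,255],[0,0,0,0,0,-25,255],[0,0,0,0,0,-25,255],[0,0,0,0,0,-20,255]]'
python3 - <<'E'
from h import *
go([.5809,-.1708,.27])
p,d=camera("scene"); crop(p,330,90,180,180,3.3,"pics/s7.png")
p,d=camera("side"); crop(p,230,200,200,220,2.7,"pics/d7.png")
E
```

```text
clock: 5.8
position: [0.5362, 0.2736, 0.2738]
ee_rot: [0.493, 0.87, 0.001, 0.0]
ft_force: [0.8, -0.1, -0.3]
grip_width: 0.159
clk 5.8 pos [0.5362 0.2736 0.2738] f [ 0.8 -0.1 -0.3] w 0.159
tool x [-0.515  0.857  0.   ] y [0.857 0.515 0.002] z [ 0.0017  0.0013 -1.    ]
tool shift mm [-404.  -190.5    3.3]
```

View pics/s7.png

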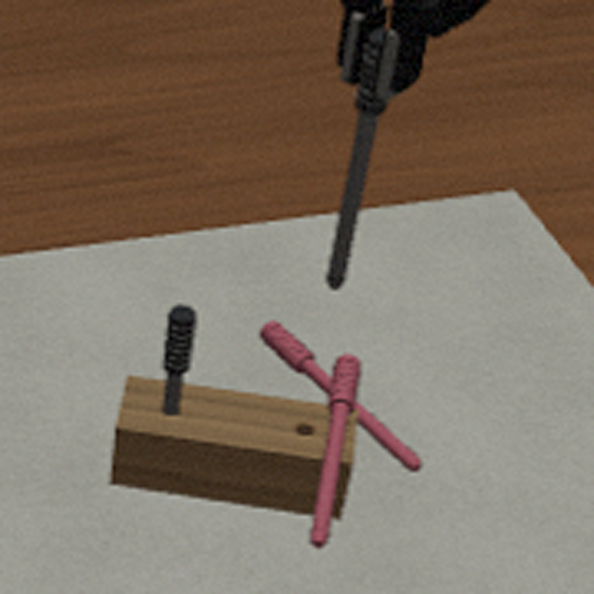

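View pics/d7.png

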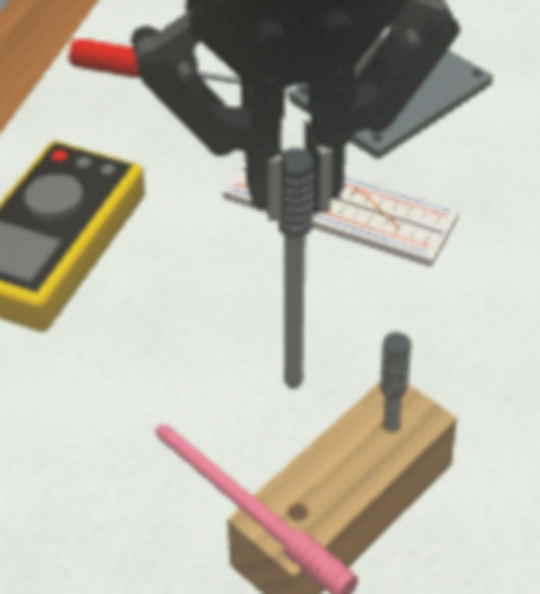

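```bash
python3 -m creep '[[0,0,0,-15,-7,0,255],[0,0,0,-28,-13,0,255],[0,0,0,-30,-14,0,255],[0,0,0,-30,-14,0,255],[0,0,0,-30,-14,0,255],[0,0,0,-30,-14,0,255],[0,0,0,-30,-14,0,255],[0,0,0,-30,-14,0,255]]'
python3 -m creep '[[0,0,0,-30,-14,0,255],[0,0,0,-30,-14,0,255],[0,0,0,-30,-14,0,255],[0,0,0,-30,-14,0,255],[0,0,0,-28,-13,0,255],[0,0,0,-15,-7,0,255],[0,0,0,0,0,0,255],[0,0,0,0,0,0,255]]'
python3 - <<'E'
from h import *
go([.5809,-.1708,.27])
p,d=camera("scene"); cv2.imwrite("pics/s8full.png",p); crop(p,120,110,150,170,3.5,"pics/s8.png")
p,d=camera("side"); cv2.imwrite("pics/d8full.png",p); crop(p,320,90,130,150,4,"pics/d8.png")
E
```

```text
clock: 6.7
position: [0.5608, 0.0262, 0.2699]
ee_rot: [0.493, 0.87, -0.0, -0.001]
ft_force: [0.8, -0.2, -0.8]
grip_width: 0.155
clock: 7.5
position: [0.5797, -0.1503, 0.27]
ee_rot: [0.493, 0.87, -0.0, -0.001]
ft_force: [1.0, -0.2, -0.6]
grip_width: 0.154
clk 7.5 pos [ 0.5797 -0.1503  0.27  ] f [ 1.  -0.2 -0.6] w 0.154
tool x [-0.514  0.858  0.001] y [ 0.858  0.514 -0.001] z [-1.5e-03  5.0e-04 -1.0e+00]
tool shift mm [-18.2  -9.5  -0. ]
```

View pics/s8.png

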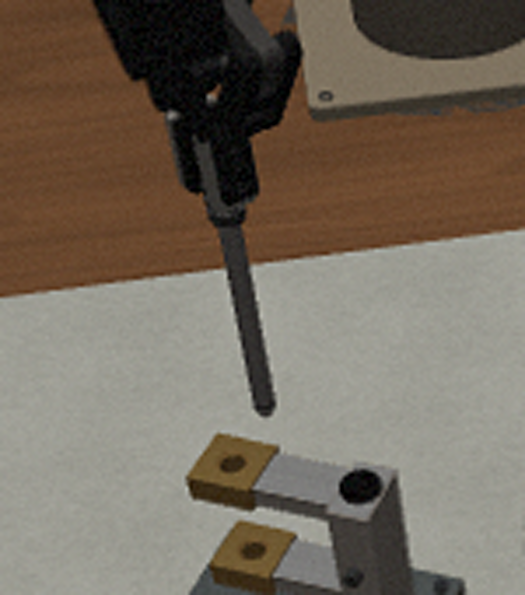

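View pics/d8.png

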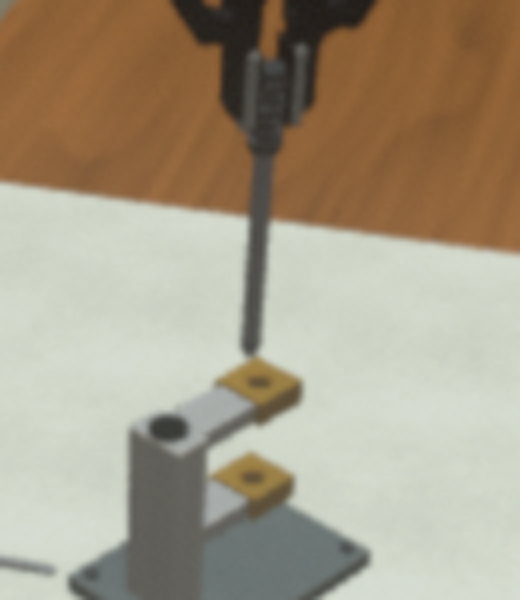

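```bash
cat >> h.py <<'E'
def shaft(n,img,v0,v1,u0,u1,thr):
    g=cv2.GaussianBlur(cv2.cvtColor(img,cv2.COLOR_BGR2GRAY),(3,3),0).astype(float); pts=[]
    for v in range(v0,v1):
        i=np.where(g[v,u0:u1]<thr)[0]
        if len(i)<3: continue
        w=(thr+0-g[v,u0:u1]).clip(0); pts.append((u0+(w*np.arange(u1-u0)).sum()/w.sum(),v,len(i)))
    return np.array(pts)
def axis(ps,pd):
    Ns=[];cs=[]
    for n,p in(("scene",ps),("side",pd)):
        r=np.array([ray(n,q[:2])[1] for q in p]); r/=np.linalg.norm(r,axis=1)[:,None]
        N=np.linalg.svd(r)[2][2]; Ns.append(N); cs.append(N@ray(n,p[0][:2])[0])
    d=np.cross(*Ns); d/=np.linalg.norm(d); d*=np.sign(d[2])
    X0=np.linalg.lstsq(np.array(Ns),np.array(cs),rcond=None)[0]
    return X0,d
def at(X0,d,z): return X0+d*(z-X0[2])/d[2]
E
python3 - <<'E'
from h import *
np.set_printoptions(precision=4,suppress=True)
a=cv2.imread("pics/s8full.png");b=cv2.imread("pics/d8full.png")
ps=shaft("scene",a,190,224,176,205,85); pd=shaft("side",b,135,172,372,394,115)
print(ps[::6],pd[::6])
X0,d=axis(ps,pd);print("dir",d,"tilt",d[:2]/d[2])
for z in(.148,.258):print(at(X0,d,z))
tip=tri(ray("scene",((264)/3.5+120-.4,412/3.5+110-.4)),ray("side",(250/4+320-.4,352/4+90-.4)));print("tip",tip)
E
```

```text
[[188.3835 190.       6.    ]
 [189.4203 196.       6.    ]
 [190.5505 202.       6.    ]
 [191.6881 208.       6.    ]
 [192.9519 214.       6.    ]
 [194.114  220.       6.    ]] [[383.7255 135.      22.    ]
 [384.881  141.      18.    ]
 [384.0471 147.       3.    ]
 [383.8554 153.       4.    ]
 [383.1975 159.       4.    ]
 [382.9351 165.       3.    ]
 [382.5217 171.       4.    ]]
dir [0.0097 0.0139 0.9999] tilt [0.0097 0.0139]
[ 0.5819 -0.1513  0.148 ]
[ 0.583  -0.1498  0.258 ]
tip (array([ 0.5819, -0.1515,  0.1479]), np.float64(0.00201334180801413))
```

```bash
python3 - <<'E'
from h import *
np.set_printoptions(precision=4,suppress=True)
a=cv2.imread("pics/s8full.png");b=cv2.imread("pics/d8full.png")
ps=shaft("scene",a,180,224,174,205,80); pd=shaft("side",b,147,175,372,394,115)
print(ps[:12:4],pd[::6])
X0,d=axis(ps,pd);print("tilt",d[:2]/d[2])
for z in(.148,.258):print(at(X0,d,z))
# bores by dark centroid inside brass
for n,img,boxes in(("scene",a,[(180,237,192,247),(186,262,198,272)]),("side",b,[(379,181,390,190),(377,205,389,213)])):
    for (u0,v0,u1,v1) in boxes:
        g=cv2.cvtColor(img,cv2.COLOR_BGR2GRAY)[v0:v1,u0:u1].astype(float); th=np.median(g)-8; w=(th-g).clip(0)
        V,U=np.mgrid[v0:v1,u0:u1]; print(n,(U*w).sum()/w.sum(),(V*w).sum()/w.sum())
E
python3 - <<'E'
import cv2;a=cv2.imread("pics/scene0.png");b=cv2.imread("pics/side0.png")
import sys;sys.path.insert(0,".")
from h import crop
import numpy as np
x=cv2.resize(a[230:280,170:210],None,fx=10,fy=10,interpolation=cv2.INTER_CUBIC);y=cv2.resize(b[175:225,365:405],None,fx=10,fy=10,interpolation=cv2.INTER_CUBIC)
cv2.imwrite("pics/bores.png",np.hstack([x,y]))
E
```

```text
[[188.146 180.     29.   ]
 [186.155 184.     18.   ]
 [187.768 188.      6.   ]] [[384.0471 147.       3.    ]
 [383.8554 153.       4.    ]
 [383.1975 159.       4.    ]
 [382.9351 165.       3.    ]
 [382.5217 171.       4.    ]]
tilt [-0.0065  0.0163]
[ 0.5826 -0.1514  0.148 ]
[ 0.5819 -0.1496  0.258 ]
scene 185.8957345971564 242.13744075829385
scene 191.8828996282528 266.9061338289963
side 384.97686375321337 185.60411311053986
side 383.1095066185319 209.1612515042118
```

View pics/bores.png

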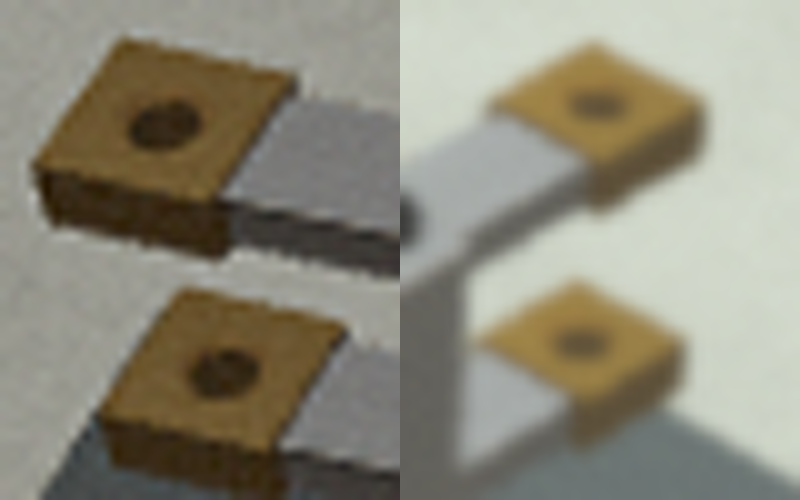

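```bash
python3 -m creep '[[0,0,0,-8,-6,0,255],[0,0,0,-8,-5,0,255],[0,0,0,0,0,10,255],[0,0,0,0,0,12,255],[0,0,0,0,0,0,255],[0,0,0,0,0,0,255]]'
python3 - <<'E'
from h import *
go([.5809,-.1708,.25])
p,d=camera("scene"); cv2.imwrite("pics/s9full.png",p); 
q,d=camera("side"); cv2.imwrite("pics/d9full.png",q)
x=cv2.resize(p[205:265,165:215],None,fx=8,fy=8,interpolation=cv2.INTER_CUBIC);y=cv2.resize(q[155:215,360:410],None,fx=8,fy=8,interpolation=cv2.INTER_CUBIC)
cv2.imwrite("pics/c9.png",np.hstack([x,y]))
E
```

```text
clock: 8.2
position: [0.5791, -0.1689, 0.2481]
ee_rot: [0.492, 0.87, -0.0, -0.001]
ft_force: [-0.8, -0.4, -0.3]
grip_width: 0.159
clk 8.2 pos [ 0.5791 -0.1689  0.2481] f [-0.8 -0.4 -0.3] w 0.159
tool x [-0.515  0.857  0.001] y [ 0.857  0.515 -0.001] z [-1.2e-03  4.0e-04 -1.0e+00]
tool shift mm [-2.6  0.6 -1.9]
```

View pics/c9.png

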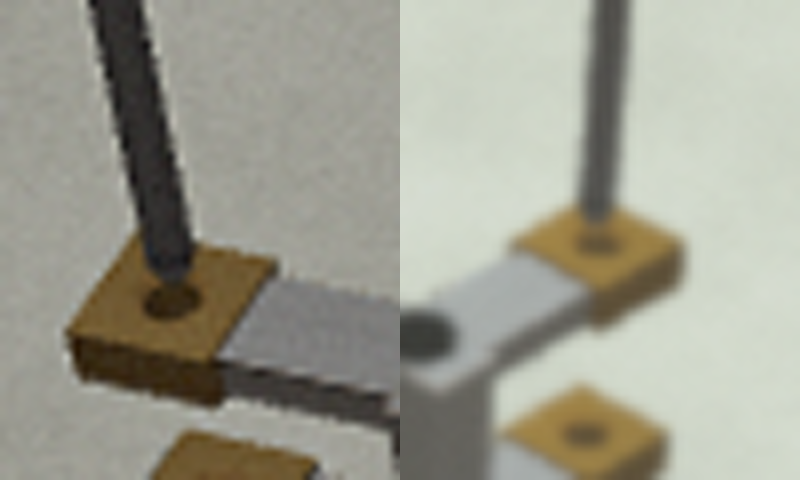

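Run:
```python
from h import *
np.set_printoptions(precision=4,suppress=True)
a=cv2.imread("pics/s9full.png");b=cv2.imread("pics/d9full.png")
ps=shaft("scene",a,203,233,172,195,85); pd=shaft("side",b,149,180,378,394,125)
print(ps[::5],pd[::5])
X0,d=axis(ps,pd);print("tilt",d[:2]/d[2])
R,t,_=pose()
for z in(.059,.119,.126,.25):print(z,at(X0,d,z),proj("scene",at(X0,d,z)),proj("side",at(X0,d,z)))
up=tri(ray("scene",(174/8+165-.45,300/8+205-.45)),ray("side",(199/8+360-.45,244/8+155-.45)));print(up)
D=up[0]-at(X0,d,.119);D[2]=0;print(D,(R.T@D)*1000)
```

```text
[[178.5577 203.       6.    ]
 [179.598  208.       6.    ]
 [180.6108 213.       6.    ]
 [181.7358 218.       6.    ]
 [182.8743 223.       6.    ]
 [184.0156 228.       5.    ]] [[386.4355 149.       4.    ]
 [386.     154.       3.    ]
 [385.7091 159.       4.    ]
 [385.2768 164.       4.    ]
 [384.97   169.       3.    ]
 [384.6122 174.       4.    ]
 [384.0385 179.       4.    ]]
tilt [-0.0082  0.0101]
0.059 [ 0.5825 -0.1703  0.059 ] [192.6106 267.3041] [381.9657 208.3691]
0.119 [ 0.582  -0.1697  0.119 ] [187.1149 242.2716] [383.7388 184.7186]
0.126 [ 0.5819 -0.1696  0.126 ] [186.4399 239.1919] [383.9557 181.8372]
0.25 [ 0.5809 -0.1684  0.25  ] [173.1236 178.2022] [388.1986 125.9251]
(array([ 0.5805, -0.1709,  0.118 ]), np.float64(0.0006896438405728687))
[-0.0015 -0.0012  0.    ] [-0.2783 -1.8597 -0.0004]
```

```bash
python3 -m creep '[[0,0,0,-0.2,-1.8,0,255],[0,0,0,0,0,0,255],[0,0,0,0,0,3,255],[0,0,0,0,0,0,255]]'
python3 - <<'E'
from h import *
go([.5809,-.1708,.25])
p,d=camera("scene"); cv2.imwrite("pics/s10full.png",p); 
q,d=camera("side"); cv2.imwrite("pics/d10full.png",q)
x=cv2.resize(p[205:265,165:215],None,fx=8,fy=8,interpolation=cv2.INTER_CUBIC);y=cv2.resize(q[155:215,360:410],None,fx=8,fy=8,interpolation=cv2.INTER_CUBIC)
cv2.imwrite("pics/c10.png",np.hstack([x,y]))
ps=shaft("scene",p,205,235,172,195,85); pd=shaft("side",q,152,182,378,394,125)
X0,d=axis(ps,pd);print("tilt",d[:2]/d[2],at(X0,d,.119),at(X0,d,.059))
E
```

```text
clock: 8.7
position: [0.5777, -0.1704, 0.2454]
ee_rot: [0.492, 0.87, -0.0, -0.0]
ft_force: [-1.0, -0.0, -2.6]
grip_width: 0.158
clk 8.7 pos [ 0.5777 -0.1704  0.2454] f [-1.  -0.  -2.6] w 0.158
tool x [-0.515  0.857  0.   ] y [ 0.857  0.515 -0.   ] z [-4.e-04  2.e-04 -1.e+00]
tool shift mm [-2.   2.5 -4.6]
tilt [-0.011917    0.01421561] [ 0.58055159 -0.17140834  0.119     ] [ 0.58126661 -0.17226128  0.059     ]
```

View pics/c10.png

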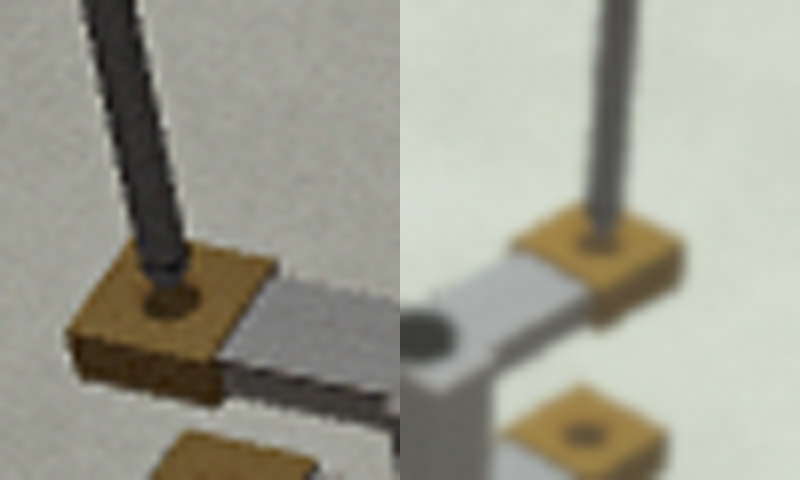

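```bash
python3 -m creep '[[0,0,0,0,0,3,255],[0,0,0,0,0,3,255],[0,0,0,0,0,3,255],[0,0,0,0,0,0,255]]'
python3 - <<'E'
from h import *
go([.5809,-.1708,.25])
p,d=camera("scene"); 
q,d=camera("side"); 
x=cv2.resize(p[205:265,165:215],None,fx=8,fy=8,interpolation=cv2.INTER_CUBIC);y=cv2.resize(q[155:215,360:410],None,fx=8,fy=8,interpolation=cv2.INTER_CUBIC)
cv2.imwrite("pics/c11.png",np.hstack([x,y]))
ps=shaft("scene",p,205,235,170,195,85); pd=shaft("side",q,152,180,378,396,125)
X0,d=axis(ps,pd);print("tilt",d[:2]/d[2],at(X0,d,.119),at(X0,d,.059))
E
```

```text
clock: 9.2
position: [0.5777, -0.1703, 0.2362]
ee_rot: [0.492, 0.87, -0.0, -0.0]
ft_force: [0.1, 0.3, -1.2]
grip_width: 0.156
clk 9.2 pos [ 0.5777 -0.1703  0.2362] f [ 0.1  0.3 -1.2] w 0.156
tool x [-0.515  0.857  0.001] y [ 0.857  0.515 -0.   ] z [-7.e-04  2.e-04 -1.e+00]
tool shift mm [ -2.    2.5 -13.8]
tilt [-0.01015321  0.01378123] [ 0.58043332 -0.17134851  0.119     ] [ 0.58104251 -0.17217539  0.059     ]
```

View pics/c11.png

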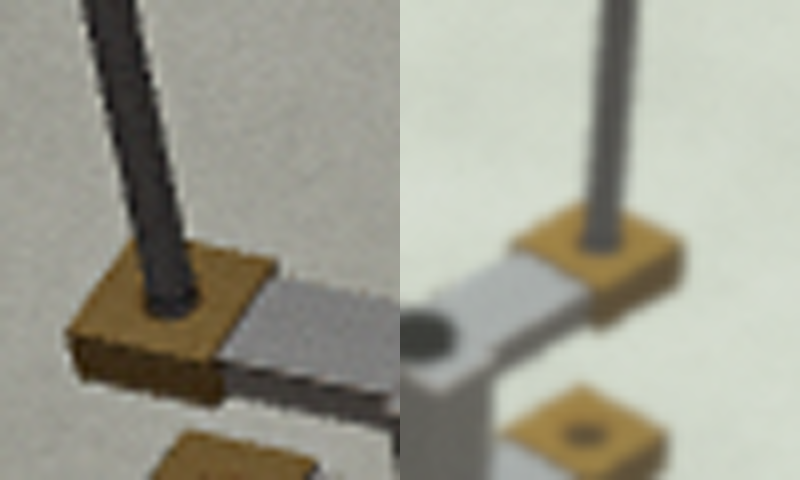

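The tip is in the upper bore with negligible force. I continue down to just above the lower bushing.

```bash
python3 -m creep '[[0,0,0,0,0,5,255],[0,0,0,0,0,6,255],[0,0,0,0,0,6,255],[0,0,0,0,0,6,255],[0,0,0,0,0,6,255],[0,0,0,0,0,6,255],[0,0,0,0,0,6,255],[0,0,0,0,0,0,255]]'
python3 - <<'E'
from h import *
go([.5809,-.1708,.25])
p,d=camera("scene"); 
q,d=camera("side"); 
x=cv2.resize(p[215:280,165:215],None,fx=8,fy=8,interpolation=cv2.INTER_CUBIC);y=cv2.resize(q[155:220,360:410],None,fx=8,fy=8,interpolation=cv2.INTER_CUBIC)
cv2.imwrite("pics/c12.png",np.hstack([x,y]))
E
```

```text
clock: 10.1
position: [0.5777, -0.1703, 0.1948]
ee_rot: [0.492, 0.87, -0.0, -0.0]
ft_force: [1.6, 0.0, -2.9]
grip_width: 0.157
clk 10.1 pos [ 0.5777 -0.1703  0.1948] f [ 1.6  0.  -2.9] w 0.157
tool x [-0.515  0.857  0.001] y [ 0.857  0.515 -0.001] z [-8.e-04  2.e-04 -1.e+00]
tool shift mm [ -2.    2.5 -55.2]
```

View pics/c12.png

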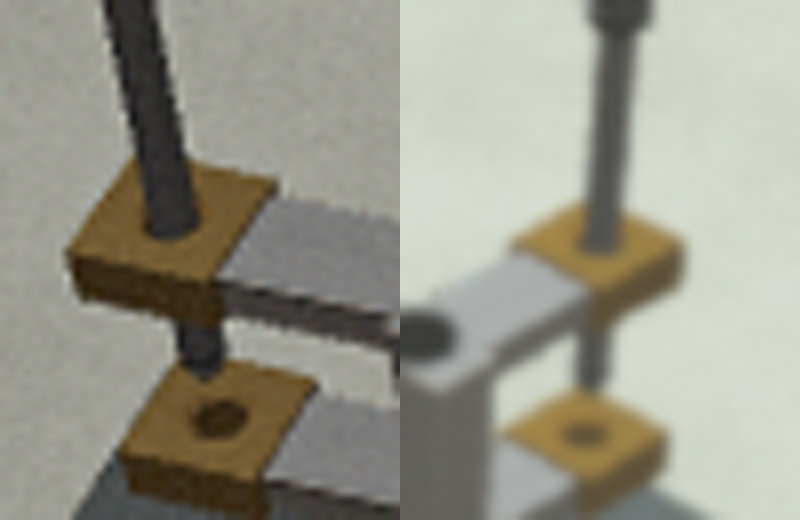

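Run:
```python
from h import *
np.set_printoptions(precision=4,suppress=True)
for i in range(2):
    p,_=camera("scene"); q,_=camera("side")
    ps=shaft("scene",p,213,238,172,195,85); pd=shaft("side",q,162,182,378,396,125)
    X0,d=axis(ps,pd);print("tilt",d[:2]/d[2],at(X0,d,.119),at(X0,d,.059))
print(tri(ray("scene",(205/8+165-.45,376/8+215-.45)),ray("side",(594/8-50+360-.45,387/8+155-.45))))
print(tri(ray("scene",(220/8+165-.45,420/8+215-.45)),ray("side",(586/8-50+360-.45,434/8+155-.45))))
print(ps[::6],pd[::5]); R,t,_=pose(); print((R.T@[.001,.001,0]))
```

```text
tilt [-0.0158  0.0093] [ 0.5806 -0.1709  0.119 ] [ 0.5815 -0.1714  0.059 ]
tilt [-0.0159  0.0089] [ 0.5806 -0.1709  0.119 ] [ 0.5815 -0.1714  0.059 ]
(array([ 0.58  , -0.1725,  0.0718]), np.float64(0.0007022876029064356))
(array([ 0.5807, -0.1712,  0.0578]), np.float64(0.000382181389240521))
[[179.7541 213.       8.    ]
 [181.4488 219.       6.    ]
 [182.599  225.       6.    ]
 [184.0225 231.       5.    ]
 [185.3333 237.       8.    ]] [[386.4364 162.       4.    ]
 [386.0303 167.       3.    ]
 [385.6931 172.       4.    ]
 [385.125  177.       3.    ]]
[0.0003 0.0014 0.    ]
```

```bash
python3 -m creep '[[0,0,0,0,0,4,255],[0,0,0,0,0,4,255],[0,0,0,0,0,4,255],[0,0,0,0,0,3,255],[0,0,0,0,0,3,255],[0,0,0,0,0,3,255],[0,0,0,0,0,0,255],[0,0,0,0,0,0,255]]'
python3 - <<'E'
from h import *
go([.5777,-.1703,.153])
p,d=camera("scene"); 
q,d=camera("side"); 
x=cv2.resize(p[215:280,165:215],None,fx=8,fy=8,interpolation=cv2.INTER_CUBIC);y=cv2.resize(q[155:220,360:410],None,fx=8,fy=8,interpolation=cv2.INTER_CUBIC)
cv2.imwrite("pics/c13.png",np.hstack([x,y]))
E
```

```text
clock: 11.2
position: [0.5778, -0.1704, 0.1746]
ee_rot: [0.492, 0.87, -0.0, -0.0]
ft_force: [1.9, 0.6, -2.2]
grip_width: 0.155
clk 11.2 pos [ 0.5778 -0.1704  0.1746] f [ 1.9  0.6 -2.2] w 0.155
tool x [-0.515  0.857  0.   ] y [ 0.857  0.515 -0.   ] z [-1.e-04  0.e+00 -1.e+00]
tool shift mm [ 0.2 -0.  21.6]
```

View pics/c13.png

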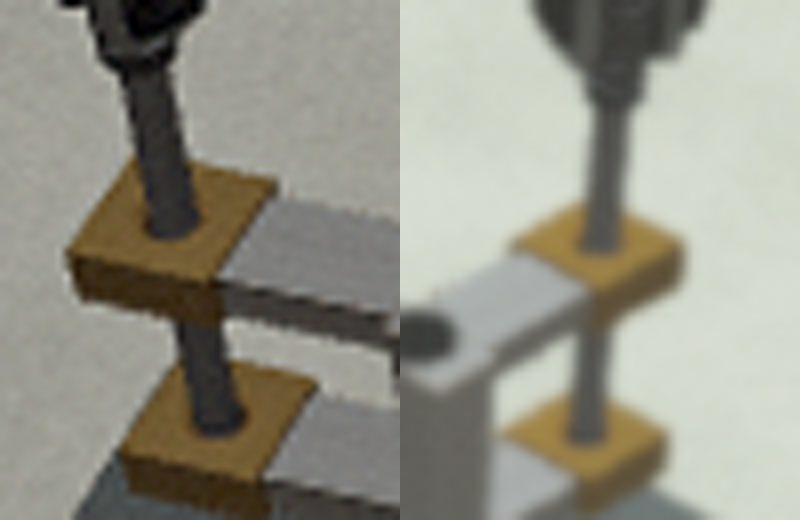

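```bash
python3 -m creep '[[0,0,0,0,0,3,255],[0,0,0,0,0,4,255],[0,0,0,0,0,4,255],[0,0,0,0,0,4,255],[0,0,0,0,0,4,255],[0,0,0,0,0,2.5,255],[0,0,0,0,0,0,255],[0,0,0,0,0,0,255]]'
python3 - <<'E'
from h import *
np.set_printoptions(precision=4,suppress=True)
go([.5777,-.1703,.153])
p,d=camera("scene"); cv2.imwrite("pics/s14full.png",p)
q,d=camera("side"); cv2.imwrite("pics/d14full.png",q)
x=cv2.resize(p[215:285,165:215],None,fx=8,fy=8,interpolation=cv2.INTER_CUBIC);y=cv2.resize(q[155:225,360:410],None,fx=8,fy=8,interpolation=cv2.INTER_CUBIC)
cv2.imwrite("pics/c14.png",np.hstack([x,y]))
for i in range(3): print(get_obs()["ft_force"],get_obs()["torque"]); camera("wrist")
E
```

```text
clock: 12.1
position: [0.5778, -0.1704, 0.1529]
ee_rot: [0.492, 0.87, -0.0, -0.0]
ft_force: [4.0, -1.8, -4.2]
grip_width: 0.157
clk 12.1 pos [ 0.5778 -0.1704  0.1529] f [ 4.  -1.8 -4.2] w 0.157
tool x [-0.515  0.857  0.   ] y [ 0.857  0.515 -0.   ] z [-0.0001 -0.     -1.    ]
tool shift mm [ 0.2 -0.  -0.1]
[ 4.0841 -1.1356 -4.388 ] [-0.4398 -1.1231 -0.0759]
[ 4.5651 -1.9232 -4.6704] [-0.3447 -1.1601 -0.0016]
[ 4.7022 -1.7777 -4.4259] [-0.3935 -1.1344  0.0428]
```

View pics/c14.png

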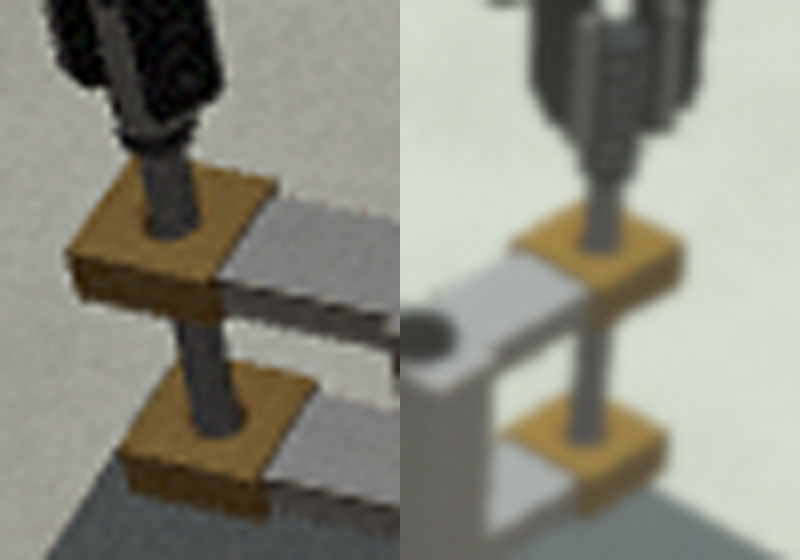

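View pics/s14full.png

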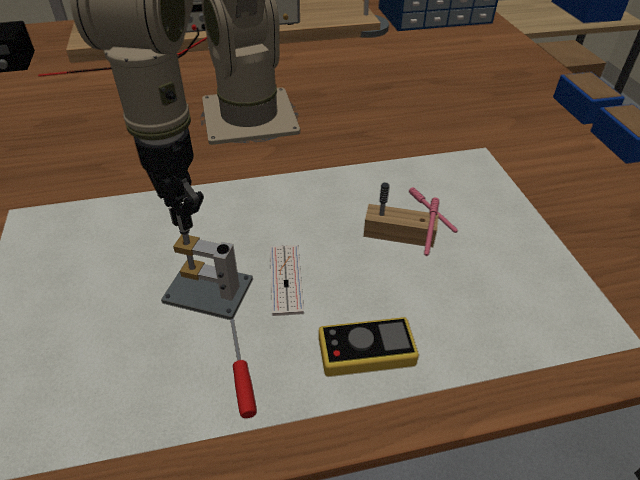

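The rod is through, but the lower bushing pushes it sideways with about 5 N (+x, −y). I ease it by small shifts along that force.

```bash
python3 -m creep '[[0,0,0,-0.4,0.3,0,255],[0,0,0,0,0,0,255],[0,0,0,0,0,0,255]]'
python3 - <<'E'
from h import *
np.set_printoptions(precision=3,suppress=True)
for i in range(3): o=get_obs();print(o["ft_force"],o["torque"],o["position"]); camera("wrist")
E
```

```text
clock: 12.65
position: [0.5781, -0.1707, 0.1532]
ee_rot: [0.492, 0.87, -0.0, -0.0]
ft_force: [2.8, -1.0, -2.8]
grip_width: 0.16
[ 2.791 -0.999 -2.783] [-0.308 -0.579 -0.024] [ 0.578 -0.171  0.153]
[ 2.179 -0.81  -2.26 ] [-0.347 -0.522  0.028] [ 0.578 -0.171  0.153]
[ 1.784 -1.443 -3.767] [-0.37  -0.434 -0.035] [ 0.578 -0.171  0.153]
```

```bash
python3 -m creep '[[0,0,0,-0.6,0.2,0,255],[0,0,0,0,0,0,255],[0,0,0,0,0,0,255]]'
python3 - <<'E'
from h import *
np.set_printoptions(precision=3,suppress=True)
for i in range(3): o=get_obs();print(o["ft_force"],o["torque"],o["position"],o["clock"]); camera("wrist")
p,d=camera("scene"); q,d=camera("side")
x=cv2.resize(p[215:285,165:215],None,fx=8,fy=8,interpolation=cv2.INTER_CUBIC);y=cv2.resize(q[155:225,360:410],None,fx=8,fy=8,interpolation=cv2.INTER_CUBIC)
cv2.imwrite("pics/c15.png",np.hstack([x,y]))
ps=shaft("scene",p,255,268,184,197,85); pd=shaft("side",q,195,209,380,387,125)
print(ps[::4],pd[::4])
p0=cv2.imread("pics/scene0.png"); D=cv2.absdiff(p,p0)
for n,(u0,v0,u1,v1) in {"bb":(265,240,308,320),"meter":(312,312,425,380),"sd":(225,315,262,422),"short":(362,178,400,222)}.items(): print(n,D[v0:v1,u0:u1].mean())
E
```

```text
clock: 13.1
position: [0.5785, -0.1709, 0.1532]
ee_rot: [0.492, 0.87, 0.0, -0.0]
ft_force: [0.0, 0.4, -1.4]
grip_width: 0.156
[ 0.014  0.363 -1.373] [ 0.012 -0.018 -0.015] [ 0.579 -0.171  0.153] 13.1
[ 0.225  0.936 -1.696] [ 0.045  0.029 -0.008] [ 0.579 -0.171  0.153] 13.15
[-0.126 -0.515 -1.449] [-0.015 -0.007 -0.035] [ 0.579 -0.171  0.153] 13.2
[[189.394 255.      6.   ]
 [190.045 259.      5.   ]
 [191.068 263.      8.   ]
 [191.841 267.      9.   ]] [[382.861 195.      7.   ]
 [383.243 199.      3.   ]
 [382.989 203.      3.   ]
 [382.765 207.      7.   ]]
bb 5.3317829457364345
meter 5.088582335589103
sd 5.302770059779405
short 4.937599681020734
```

View pics/c15.png

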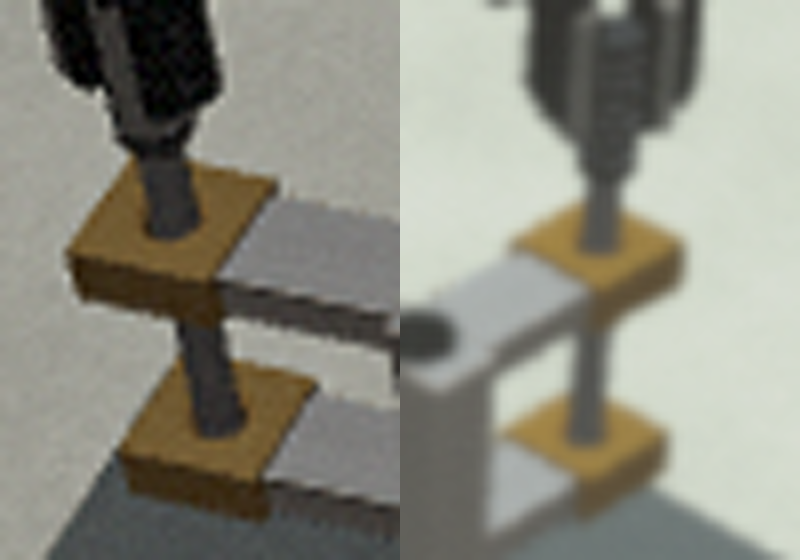

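```bash
python3 -c "
from workcell import *
print(hand_in())"
```

```text
the job is handed in; nothing more can be done
None
```

I pulled the long rod out of the rack, threaded it tip down through the upper and then the lower bushing, and handed in at about 13.4 s. The gripper still holds it by the head.

**Last checks**
- **Side load:** the first stop left about 5 N sideways at the lower bushing. Two shifts of about 0.5 mm cleared it. Lateral force and moment then read near zero, with about −1.4 N vertical.
- **Depth:** the tip should be about 16 mm below the lower bushing, at z ≈ 0.03. The arm height gives this, and the gap between the head and the upper bushing in the side view agrees. The bushing hides the tip, so I could not see it directly.
- **Tilt:** it measured 0.02 rad or less while I was threading the rod. I did not re-measure it in the final pose.
- **Other objects:** the short pin, breadboard, meter and screwdriver look unmoved when the start and end scene pictures are compared.

**What disagreed**
- **Fingertips:** in the pictures they stood about 15–25 mm farther back than the stated overhang. I set the grasp height from the pictures instead.
- **Pink look-alikes:** both were standing at 2.35 s and had fallen by the picture at 3.2 s, while I was lowering the gripper. I measured no contact and planned clearance from them, so I take it they toppled on their own, but I cannot rule out a touch. One now rests on the rack.

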